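# Clamp a resin sample mount in the bench quick clamp

## Robot

A 7-joint arm with a two-finger parallel gripper is mounted at the origin on the work surface; the furniture and walls round the work are solid. World frame = base frame: x ahead of the robot, y to its left, z up, the work surface at z = 0. Lengths are in m, angles in degrees, forces in N, time in s.
With the tool pointing down it reaches from about 0.35 to 0.775 m from the base axis. Payload 3.1 kg.
Tool frame: the origin (TCP) lies on the centre line of the jaws, within the pads' length; the fingertips stand 17 mm ahead of it and the grasp point (between the pads) lies 2 mm behind it (robot.tip_reach is the distance from the TCP to the fingertips, in m); z points along the fingers, y is the direction in which the jaws open and shut (so a half turn about z gives the same grasp; the last joint's range is limited). The gripper opens to 85 mm and grips with 20 to 120 N. Pads are 22 mm wide; open, the fingers measure 114 mm over their backs; the gripper's body (76 mm by 85 mm) begins 54 mm behind the grasp point. The pads swing forward as they close: fully open they stand 13 mm farther back than shut.
Start: joints at [-69.483, 17.813, 0.802, 86.603, -0.252, 75.585, -1.558], TCP at [0.214, 0.507, 0.248] pointing down, gripper open.
Joint ranges: [-154.91, 154.91], [-16.99, 109.72], [-72.82, 74.43], [7.12, 147.25], [-82.49, 262.49], [11.32, 116.49], [-174.64, 174.64]. Speed limits (degrees/s): [159.86, 159.86, 180, 180, 180, 180, 180].

## Interface

Orientations are given as [roll, pitch, yaw] about the fixed x, y, z axes, in that order (R = Rz(yaw) Ry(pitch) Rx(roll)).
In Python, from station import robot, fingers, vision, workorder, recognise gives the robot as it stands. Calls block until the motion is done:
- robot.move_to(position, orientation): joint-space move of the TCP to a pose.
- robot.line_to(position, orientation=None, velocity=0.15, f_stop=None): straight line of the TCP; orientation=None keeps the orientation; velocity is the mean speed in m/s. With f_stop (N) it stops when the force on the tool has changed by that much, and returns True; else False.
- robot.move_j(angles): joint-space move.
- fingers.gripper_to(opening, force=None): opening from 0.0 (shut) to 1.0 (fully open); force is the grip in N (None keeps the last); returns when the fingers have stopped.
- robot.pause(seconds).
- robot.inverse_kinematics(position, orientation): joint angles nearest the present ones, or None.
- vision.grab_frame(name): name is "scene" or "top" or "wrist"; returns the picture (400x640x3 uint8, red, green, blue); there is no depth.
- vision.calibration(name): a dict with "mtx" (3x3 intrinsics, pixels), "extrinsics" (4x4, takes a point from world to camera coordinates); the wrist camera has in their place "T_tool_cam" (4x4, takes a point from camera to tool coordinates, whose origin is the TCP and whose axes are the flange's). Camera axes: x right, y up, looking along -z (the intrinsics and any distortion apply to the point x, -y, -z); pixel columns grow to the right and rows downward; lengths in m; the calibration is good to about 2 mm. A picture is of the moment at which its call begins: read the wrist's pose just before it. calibration takes no time and is no camera call.
A pose or a line that the arm cannot do raises robot.PlanningError and nothing moves.
- workorder.close_job(): hands the job in, once; it reports no verdict.
Trained networks look in the newest picture that a camera, given by its name, has taken for a name from the list of things; names that differ only in an ending like _2 or _b are one class to them, and where a whole thing is asked for, a point or a joint stands for the part that bears it (a point fixed in the world has none). Each returns a list of dicts, best first, with "p" (0 to 1); they miss things now and then, are a little off and sometimes report something else, mostly with a low value. They report only what shows in the picture. A call takes as long as a camera call. They do not tell look-alikes from the thing itself.
- recognise(label, camera): "rect" ([centre column, centre row, width, height] in pixels, round what is visible of it).
Readings, each from a call of its own:
- robot.current_time_s(): time.
- robot.current_joint_positions(): joint angles.
- robot.current_dq(): joint speeds.
- robot.current_joint_torque(): joint torques, N m.
- robot.current_tool_pos(): TCP position.
- robot.current_eef_rot(): TCP orientation.
- robot.current_contact_force(): force on the tool from outside, world axes, zero at the start.
- robot.current_torque(): the same for the moment, N m.
- robot.current_finger_gap(): opening from 0.0 (shut) to 1.0 (fully open).
Only numpy, scipy, OpenCV 4.12 (cv2) and the standard library are available. Lean on these libraries where they do the work, as an engineer would, in place of code of your own. Each camera call takes 0.05 s, during which the arm holds its last target.

## Task

Take the resin sample mount that lies on the glass plate and lay it flat on the rest of the bench clamp, between the fixed vee jaw and the sliding jaw. Then squeeze and release the clamp's trigger again and again until the sliding jaw has pushed the mount home into the vee and holds it firmly, and let go. The sample is brittle, so feel for the moment the trigger stiffens and stop soon after rather than squeezing on; move the jaw only by the trigger and leave the other things on the desk where they are.

Things in the scene. Friction and masses are not known exactly. Their poses are not given: they have to be found in the camera images.
- mount_center (a point): centre of the resin sample mount to be clamped: a dark disc standing flat on the glass plate, 30 mm in diameter, 16 mm high, 22 g, with a small pale patch on top. The point is on the disc's axis, half-way up (8 mm above its underside); z is the disc's axis
- mount: the same mount; origin at the centre of its underside
- clamp: bench quick clamp of grey cast metal, screwed to the desk: base plate 250 x 90 x 12 mm. Origin under the middle of the base; x is the way the sliding jaw closes, z up. Housing at x -90 to -20 mm, 40 mm wide, up to z 86 mm, with the upright grip and trigger on top; flat rest for the mount at x 24 to 80 mm, 40 mm wide, top at z 30 mm; then the fixed vee jaw
- seat (a point): where the mount's centre (half-way up) lies when it stands on the rest and touches both faces of the vee: 62 mm along the clamp's x, on its middle line, 38 mm above the desk; axes as the clamp's. The steel vee (120 degrees, open towards -x) is 27 mm across in y, the block behind it 46 mm, up to 48 mm above the desk. It centres a mount pushed in from up to 6 mm aside
- pressure_pad: rubber pad of the sliding jaw, 26 mm wide, 13 mm high, facing the vee. Origin at the centre of its face, x the way it closes; it starts 12 to 20 mm short of a seated mount and gives under 1 mm as it presses. It holds firmly at 8 N or more on the mount; above 25 N the sample cracks
- clamp_bar: steel bar with saw teeth on top (5 mm pitch), 16 x 12 mm, its axis 38 mm above the desk, that runs through the housing and carries the pad; its tail sticks out 47 to 55 mm behind the housing. A friction brake in the housing (14 N) holds it wherever the trigger has brought it. Origin on its axis, x along it
- trigger (a joint): angle of the trigger, rad: 0 released (a spring returns it), grows as it is squeezed towards the grip, stop at 0.45. Pawls take the bar along: some free play first, then 18 mm per rad, about 5 mm in a full squeeze; the bar stays on the way back. At trigger_front brake and spring take 4 to 6 N; each newton more puts 3.3 N on the jaw: 8 N there is just firm, 13 N too much
- trigger_front (a point): middle of the trigger's front face, which looks along the clamp's +x, towards the jaws. The trigger is a black upright bar 24 mm wide in y, 10 mm thick in x; its hinge pin, along the clamp's y, is 60 mm below this point and its top 22 mm above. Pushing here along -x for 27 mm is a full squeeze. Released, the point is at clamp x -20 mm, 132 mm above the desk
- grip_back (a point): middle of the back of the clamp's fixed black grip: an upright post behind the trigger, 22 mm thick in x, 28 mm wide in y, its top 153 mm above the desk. At clamp x -84 mm, 132 mm above the desk, 64 mm behind trigger_front when that is released
- glass: ground glass plate with cut corners, 56 x 84 x 8 mm, lying loose on the desk; origin at the centre of its underside. The mount lies on it
- tall_mount: another resin mount, 30 mm in diameter and 19 mm high, standing on the desk itself; bystander. Origin under its centre
- loupe: black stand loupe, 40 mm across and 36 mm high; bystander. Origin under its centre
- tweezers: steel tweezers lying on the desk, 120 mm long; bystander. Origin under the middle
Mind the look-alikes: they are no part of the job. What is shaped like the mount but blue is not meant.

How it is judged:
By the outcome, as a careful person would: the job done as asked, in the order asked, and still so for the second after the job is handed in, with the robot touching nothing.
It also fails if it takes over 58 s, if anything falls off the work surface, if the arm or the gripper's body presses on something with over 40 N, if the wrist force passes 120 N, or if a joint passes its speed limit or range.

## Working session

There is one attempt and no reset: what is moved stays moved. The work goes in short steps, each a Python script; the robot and the scene stay as the last script left them, time stands still between calls to the robot, and variables do not carry over. Pictures are saved under pics/ and viewed, and the job is handed in when it is done.

```bash
ls; mkdir -p pics
cat > h.py <<'E'
from station import robot, fingers, vision, workorder, recognise
import numpy as np, cv2
def save(name,cam,crop=None,scale=1):
    im=vision.grab_frame(cam)[:,:,::-1].copy()
    full=im
    if crop: im=im[crop[1]:crop[3],crop[0]:crop[2]]
    if scale!=1: im=cv2.resize(im,None,fx=scale,fy=scale,interpolation=cv2.INTER_CUBIC)
    cv2.imwrite('pics/'+name+'.png',im); return full
E
python3 - <<'E'
from h import *
for c in ['scene','top','wrist']:
    im=save(c+'0',c,scale=1.25)
    print(c,{k:np.array(v).round(4).tolist() for k,v in vision.calibration(c).items()})
    for n in ['mount','clamp','pressure_pad','clamp_bar','trigger','grip_back','glass','tall_mount','loupe','tweezers']:
        try: print(n,[(np.round(d['rect'],1).tolist(),round(d['p'],2)) for d in recognise(n,c)])
        except Exception as e: print(n,e)
print(robot.current_time_s())
E
```

```text
pics
scene {'mtx': [[499.3965, 0.0, 316.4065], [0.0, 499.3965, 198.7471], [0.0, 0.0, 1.0]], 'extrinsics': [[-0.7512, -0.66, 0.0152, 0.5065], [0.4394, -0.4826, 0.7576, -0.1145], [-0.4926, 0.5758, 0.6525, -0.8968], [0.0, 0.0, 0.0, 1.0]]}
mount [([399.0, 242.9, 20.0, 15.9], 0.59), ([350.2, 257.0, 18.0, 17.7], 0.57)]
clamp [([232.1, 250.1, 60.3, 121.2], 0.85)]
pressure_pad []
clamp_bar [([230.8, 263.9, 15.5, 84.6], 0.69)]
trigger [([226.8, 210.2, 21.9, 27.1], 0.86)]
grip_back [([230.6, 250.5, 57.9, 117.8], 0.62)]
glass [([341.4, 269.6, 42.9, 39.3], 0.96)]
tall_mount []
loupe [([325.2, 305.6, 28.6, 32.5], 0.93)]
tweezers [([389.7, 290.2, 58.8, 29.0], 0.79), ([350.9, 255.2, 14.7, 11.9], 0.72)]
top {'mtx': [[421.7373, 0.0, 323.3856], [0.0, 421.7373, 205.8816], [0.0, 0.0, 1.0]], 'extrinsics': [[-0.0222, -0.9996, -0.0177, 0.3345], [0.9848, -0.0249, 0.1718, -0.4155], [-0.1721, -0.0136, 0.985, -0.8877], [0.0, 0.0, 0.0, 1.0]]}
mount [([333.8, 248.8, 10.7, 14.8], 0.6), ([391.9, 198.8, 9.5, 12.2], 0.6), ([356.2, 216.2, 13.1, 11.6], 0.52), ([379.0, 268.3, 11.6, 17.2], 0.44)]
clamp [([282.8, 177.7, 
[... 488 characters left out ...]
5673], [0.0, 0.0, 1.0]], 'T_tool_cam': [[-0.0007, 0.9578, 0.2873, 0.0719], [1.0, 0.0008, -0.0002, 0.0009], [-0.0004, 0.2873, -0.9578, -0.1243], [0.0, 0.0, 0.0, 1.0]]}
mount [([138.2, 302.6, 26.8, 19.4], 0.81), ([221.0, 310.1, 9.6, 17.9], 0.51)]
clamp [([357.2, 320.1, 83.0, 66.2], 0.65), ([239.1, 298.5, 47.1, 45.3], 0.32)]
pressure_pad []
clamp_bar [([377.3, 317.9, 30.6, 39.7], 0.7)]
trigger [([376.1, 316.0, 28.1, 42.0], 0.75)]
grip_back [([359.3, 320.7, 82.6, 62.6], 0.92)]
glass [([241.6, 298.4, 37.9, 43.3], 0.74), ([221.9, 311.1, 11.9, 21.5], 0.69)]
tall_mount []
loupe [([275.4, 256.8, 32.1, 38.3], 0.71), ([223.6, 308.8, 13.5, 20.4], 0.59)]
tweezers [([183.9, 246.8, 88.0, 13.2], 0.58)]
1.65
```

View pics/scene0.png

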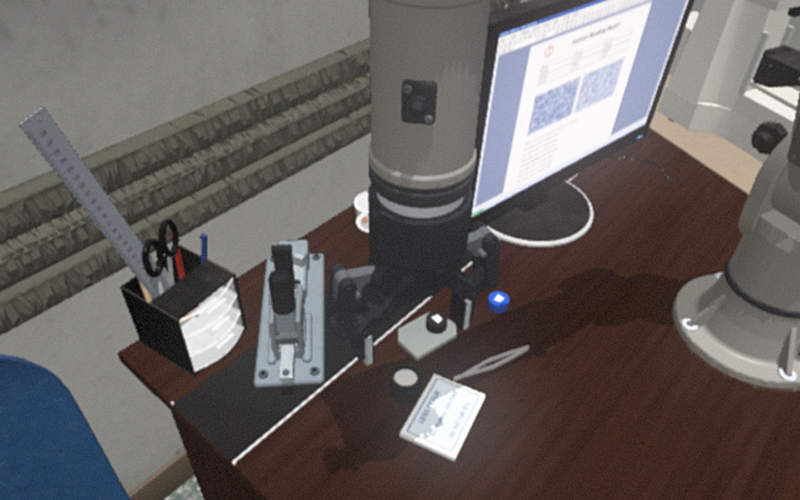

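View pics/top0.png

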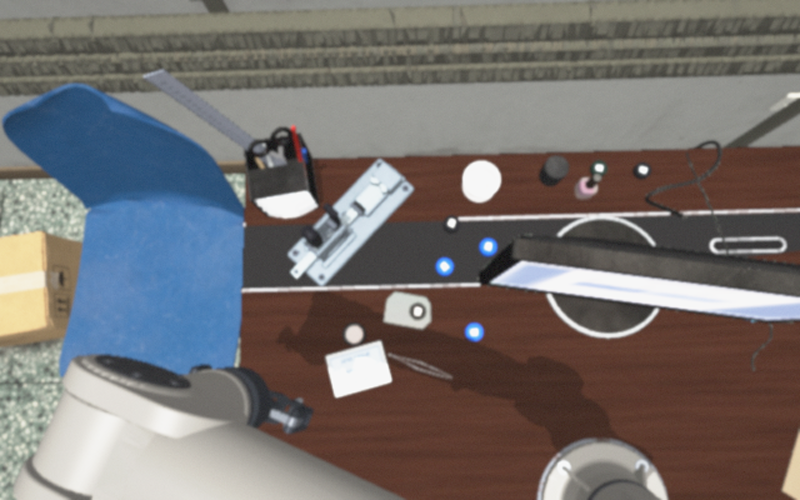

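View pics/wrist0.png

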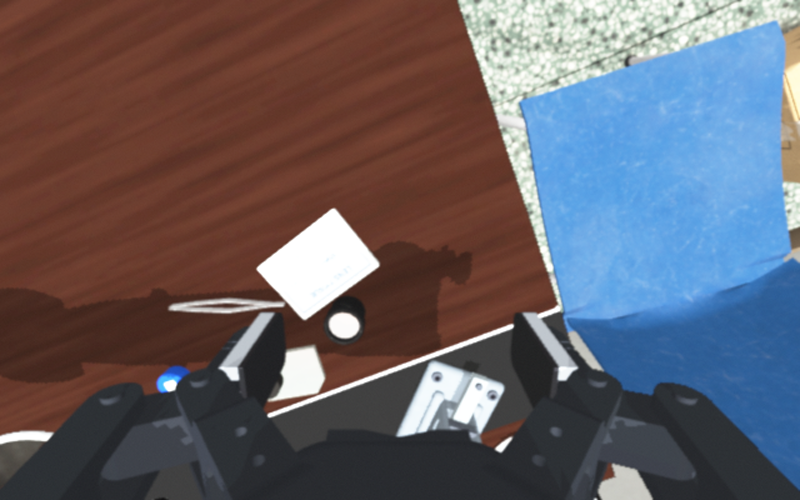

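The top view (800 px wide) shows the clamp from (295,270), the bar tail, to (395,175), the vee. The glass is at (408,310) with a dark disc on it at (418,312). The other mount shapes are a dark one on the mat at (451,223), blue ones at (444,266), (488,246) and (474,332), and small dark things at (598,168) and (643,170). Only the disc on the glass fits the description. I'll enlarge it to confirm.

Run:
```python
from h import *
im=save('t1','top',crop=(220,115,380,275),scale=5)
im=cv2.imread('pics/t1.png'); cv2.imwrite('pics/t1a.png',cv2.resize(im,(600,600)))
im=save('s1','scene',crop=(190,180,450,320),scale=3)
```

```text
(no output)
```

View pics/t1a.png

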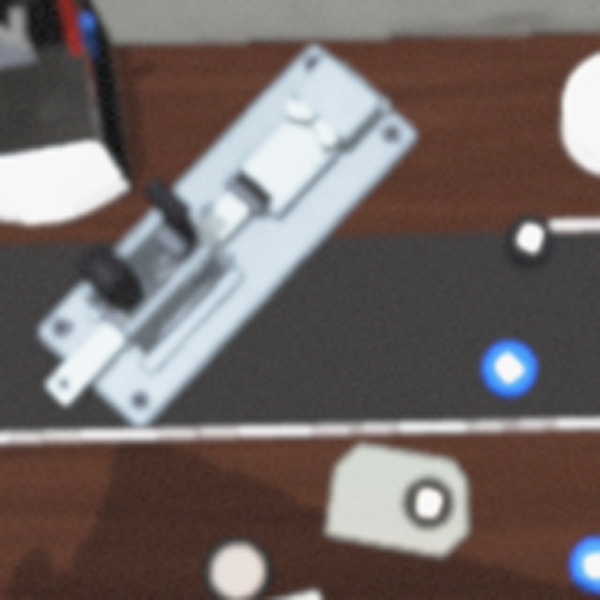

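View pics/s1.png

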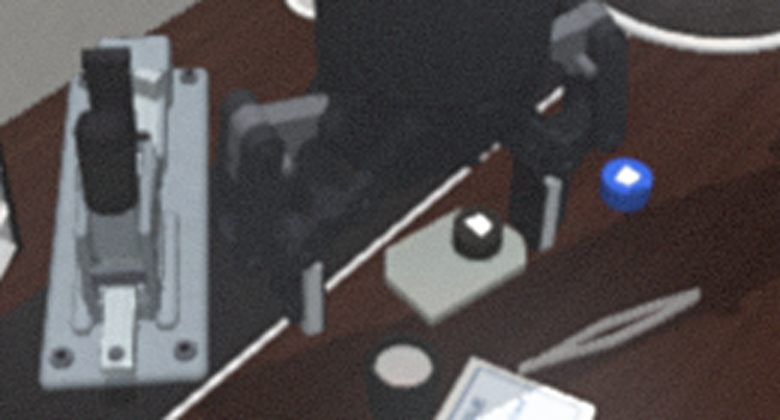

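The enlarged crops confirm it: the dark disc with a pale patch stands on the pale cut-corner plate at top pixel (334,249). The other dark one at (361,179) stands on the mat, so it is the tall mount. Next I'll compute the poses.

```bash
cat >> h.py <<'E'
from scipy.optimize import least_squares
def ray(cam,px,z,M=None):
    c=vision.calibration(cam);K=c['mtx']
    E=np.array(c['extrinsics'])if 'extrinsics' in c else np.linalg.inv(M@np.array(c['T_tool_cam']))
    R,t=E[:3,:3],E[:3,3]
    u=np.linalg.solve(K,[px[0],px[1],1.]);d=R.T@np.array([u[0],-u[1],-u[2]]);o=-R.T@t
    return o+d*(z-o[2])/d[2]
def proj(cam,p,M=None):
    c=vision.calibration(cam);K=np.array(c['mtx'])
    E=np.array(c['extrinsics'])if 'extrinsics' in c else np.linalg.inv(M@np.array(c['T_tool_cam']))
    q=E[:3,:3]@np.array(p)+E[:3,3]; q=K@np.array([q[0],-q[1],-q[2]]); return q[:2]/q[2]
E
python3 - <<'E'
from h import *
f=lambda p:(p[0]/3.75+220,p[1]/3.75+115)
cs=[ray('top',f(p),.012)[:2] for p in [(39,329),(315,42),(418,135),(145,426)]]
cs=np.array(cs);print(cs.round(4))
mod=np.array([(-.125,.045),(.125,.045),(.125,-.045),(-.125,-.045)])
def tr(v,m): c,s=np.cos(v[2]),np.sin(v[2]);return m@np.array([[c,s],[-s,c]])+v[:2]
r=least_squares(lambda v:(tr(v,mod)-cs).ravel(),[*cs.mean(0),-.8]);v=r.x
print('clamp',v[:2].round(4),np.degrees(v[2]),(r.fun*1000).round(1))
print('seat',tr(v,np.array([[.062,0]])),'trig',tr(v,np.array([[-.02,0]])))
# check in scene cam
c=['scene']
for n,z in [('tail',.044)]: print('tail hole',ray('top',f((67,382)),.044))
g=f((428,502));print(g,'mount top',ray('top',g,.024))
print('scene mount', ray('scene',(190+478/3,180+225/3),.024))
ss=[ray('scene',(190+x/3,180+y/3),.012)[:2] for x,y in [(42,386),(207,380),(208,70)]]
print('scene corners',np.array(ss).round(4), 'model',tr(v,mod).round(4))
print('tallmount',ray('top',f((530,240)),.019),'loupe',ray('top',f((238,571)),.036),'blue',ray('top',f((510,368)),.016))
print('glass',[ray('top',f(p),.008)[:2].round(4).tolist() for p in [(360,445),(328,540),(445,557),(465,460)]])
print(robot.current_time_s())
E
```

```text
[[0.4406 0.5362]
 [0.6185 0.3661]
 [0.5564 0.3033]
 [0.3799 0.4715]]
clamp [0.4988 0.4193] -43.69324476602914 [-1.1  2.   1.8 -0.6  1.7 -3.  -2.5  1.6]
seat [[0.54365141 0.37642494]] trig [[0.48436142 0.43307031]]
tail hole [0.40277729 0.51165487 0.044     ]
(334.1333333333333, 248.86666666666667) mount top [0.32962335 0.30328149 0.024     ]
scene mount [0.33096823 0.3045673  0.024     ]
scene corners [[0.4369 0.5409]
 [0.3749 0.4799]
 [0.5556 0.3062]] model [[0.4395 0.5381]
 [0.6203 0.3654]
 [0.5581 0.3004]
 [0.3774 0.4731]]
tallmount [0.48643064 0.23742113 0.019     ] loupe [0.29182519 0.41348016 0.036     ] blue [0.40893839 0.25207524 0.016     ]
glass [[0.3658, 0.3429], [0.3097, 0.363], [0.2981, 0.2939], [0.3553, 0.2804]]
1.75
```

```bash
cat >> h.py <<'E'
from scipy.spatial.transform import Rotation as Rn
def T():
    M=np.eye(4);M[:3,:3]=Rn.from_euler('xyz',robot.current_eef_rot(),degrees=True).as_matrix();M[:3,3]=robot.current_tool_pos();return M
def tr(v,m):
    c,s=np.cos(v[2]),np.sin(v[2]);return np.atleast_2d(m)@np.array([[c,s],[-s,c]])+v[:2]
V0=np.array([.4988,.4193,np.radians(-43.7)])
E
python3 - <<'E'
from h import *
print(robot.tip_reach,robot.current_eef_rot(),robot.current_contact_force(),robot.current_finger_gap())
Y=-43.7
s=tr(V0,[.04,0])[0]
for p in [[*s,.22],[.330,.304,.15],[*tr(V0,[.056,0])[0],.05],[*tr(V0,[-.0,0])[0],.15]]:
    print(np.round(p,3),robot.inverse_kinematics(p,[180,0,Y]))
robot.move_to([*s,.23],[180,0,Y])
M=T();np.save('M1.npy',M)
im=save('w1','wrist',scale=1.25); cv2.imwrite('pics/w1raw.png',im)
for n in ['mount','clamp','pressure_pad','clamp_bar','trigger']: print(n,[(np.round(d['rect'],1).tolist(),round(d['p'],2)) for d in recognise(n,'wrist')])
print(M.round(3),robot.current_time_s(),robot.current_contact_force())
for q in [(-.125,.045),(.125,.045),(.125,-.045),(-.125,-.045)]: print(proj('wrist',[*tr(V0,q)[0],.012],M)*1.25)
E
```

```text
0.017 [1.79999168e+02 1.52963955e-03 1.57101904e+02] [-0.26691846  0.7195038   0.12838657] 0.9994838095215086
[0.528 0.392 0.22 ] [ -71.23816258   43.7522383    64.33588222   71.79304498  -38.63819866
   86.62828114 -145.87814404]
[0.33  0.304 0.15 ] [ -97.67133136   19.01184167   64.99720059  111.72526685  -19.63911965
   61.45343109 -157.94969574]
[0.539 0.381 0.05 ] [ -71.35167312   55.55342822   64.17596429   83.08581669  -50.82955115
   73.2305603  -136.09981187]
[0.499 0.419 0.15 ] [ -76.30679739   47.05469974   64.30545809   78.87578233  -42.11116951
   79.63218255 -145.99773136]
mount [([485.9, 237.5, 27.2, 30.2], 0.88), ([478.1, 161.5, 33.7, 30.6], 0.83), ([568.4, 206.1, 36.5, 24.9], 0.81), ([522.4, 85.1, 38.6, 32.3], 0.67), ([470.2, 240.6, 71.4, 59.4], 0.17)]
clamp [([312.8, 218.9, 86.1, 257.4], 0.56)]
pressure_pad [([316.5, 187.6, 21.7, 6.1], 0.77)]
clamp_bar [([317.3, 214.3, 26.2, 65.4], 0.98)]
trigger [([315.4, 272.9, 29.5, 52.9], 0.56)]
[[ 0.724 -0.69  -0.001  0.527]
 [-0.69  -0.724  0.     0.392]
 [-0.001  0.    -1.     0.23 ]
 [ 0.     0.     0.     1.   ]] 4.2083 [ 0.317987   -0.33169658 -0.44073696]
[355.46910564 373.64055302]
[346.25004817 117.15712817]
[453.08495512 117.19890755]
[443.02316552 373.69620465]
```

View pics/w1.png

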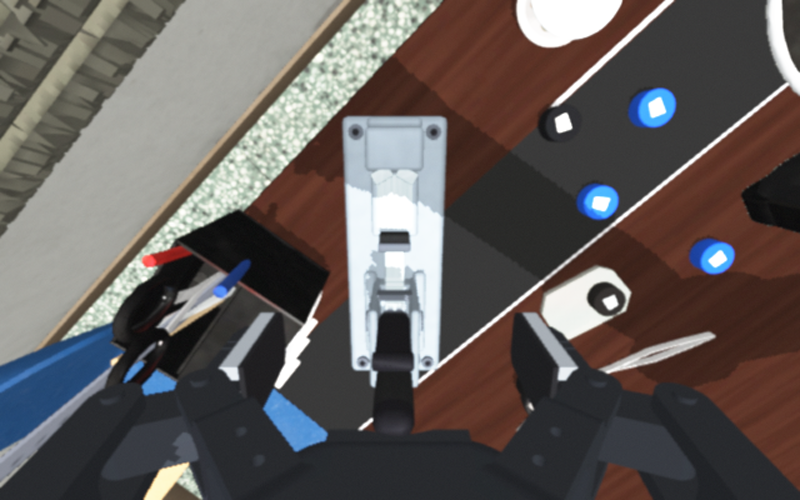

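Run:
```python
import cv2
im=cv2.imread('pics/w1raw.png')[85:310,250:390]
cv2.imwrite('pics/w1z.png',cv2.resize(im[:125],None,fx=4.7,fy=4.7,interpolation=cv2.INTER_CUBIC))
cv2.imwrite('pics/w1y.png',cv2.resize(im[100:],None,fx=4.7,fy=4.7,interpolation=cv2.INTER_CUBIC))
```

```text
(no output)
```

View pics/w1z.png

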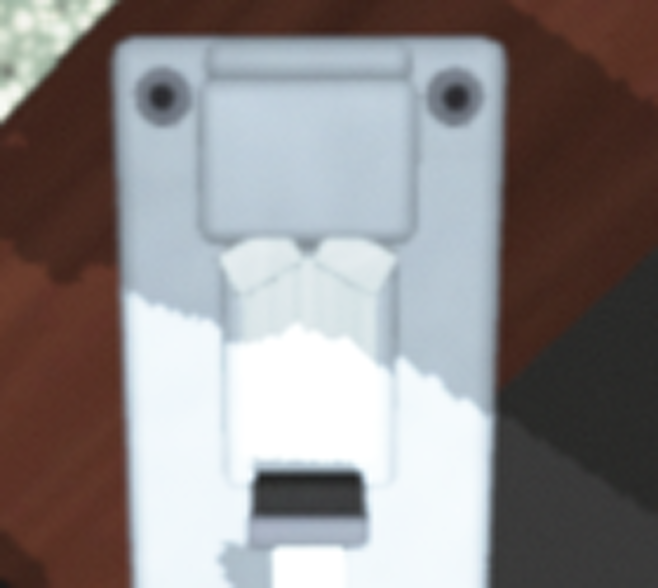

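View pics/w1y.png

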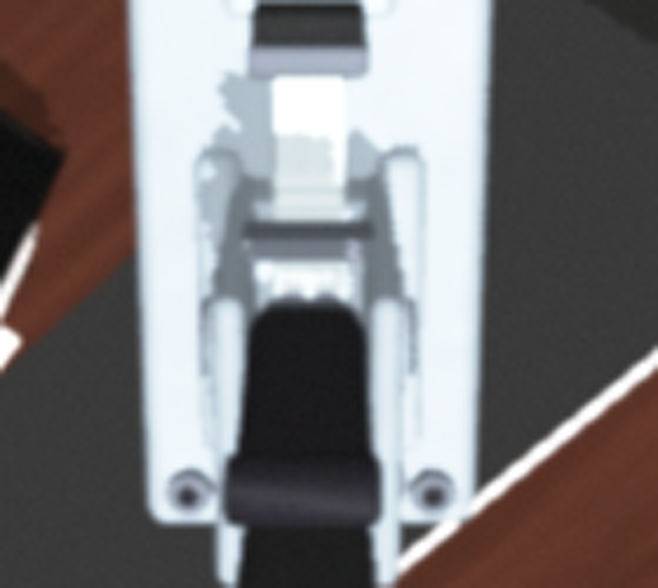

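Run:
```python
from h import *
M=np.load('M1.npy')
px=np.array([(149,523+470),(114,37),(506,37),(474,523+470)])/4.7+[250,85]
cs=np.array([ray('wrist',p,.012,M)[:2] for p in px])
mod=np.array([(-.125,.045),(.125,.045),(.125,-.045),(-.125,-.045)])
r=least_squares(lambda v:(tr(v,mod)-cs).ravel(),V0);v=r.x
print('clamp',v[:2].round(4),np.degrees(v[2]),(r.fun*1000).round(1))
print(np.linalg.norm(cs[1]-cs[2]),np.linalg.norm(cs[0]-cs[3]),np.linalg.norm(cs[1]-cs[0]))
def loc(p): c,s=np.cos(v[2]),np.sin(v[2]);return (np.array([[c,s],[-s,c]])@(np.array(p)-v[:2])).round(4)
P=lambda x,y:(250+x/4.7,85+y/4.7)
print('apex z48',loc(ray('wrist',P(306,256),.048,M)[:2]),'tips',loc(ray('wrist',P(243,292),.048,M)[:2]),loc(ray('wrist',P(373,292),.048,M)[:2]))
print('rest L,R',loc(ray('wrist',P(227,400),.030,M)[:2]),loc(ray('wrist',P(395,400),.030,M)[:2]))
print('pad front top',loc(ray('wrist',P(308,468),.0445,M)[:2]),'bar',loc(ray('wrist',P(310,100+470),.044,M)[:2]))
print('mounts',[ray('wrist',p,.024,M) for p in [(485.9,237.5)]], ray('wrist',(611/1.25,301/1.25),.024,M))
print('seat',tr(v,[.062,0]))
```

```text
clamp [0.5033 0.4205] -43.70231358720804 [-0.6  1.5  1.9 -0.3  0.3 -1.9 -1.6  0.6]
0.08776070901643222 0.08859910028307341 0.24694556390529657
apex z48 [0.0788 0.0006] tips [0.0713 0.0139] [ 0.0713 -0.0135]
rest L,R [0.0445 0.0189] [ 0.0445 -0.0194]
pad front top [0.0322 0.0003] bar [ 0.0084 -0.0001]
mounts [array([0.340671 , 0.3028347, 0.024    ])] [0.33486476 0.3028041  0.024     ]
seat [[0.54811561 0.37768868]]
```

The wrist view shows the clamp cleanly: vee tips at (303,147), pad at (316,188), plate centred at column 316. The vee and pad positions match the model within 1 mm, and the pad starts about 15 mm short. Next I'll hover over the mount.

```bash
cat >> h.py <<'E'
V=np.array([.5033,.4205,np.radians(-43.7)]); DN=[180,0,-43.7]
E
python3 - <<'E'
from h import *
robot.move_to([.333,.303,.13],DN)
fingers.gripper_to(.6,30)
M=T();np.save('M2.npy',M)
im=save('w2','wrist',scale=1.25); cv2.imwrite('pics/w2raw.png',im)
for n in ['mount','glass']:
  for d in recognise(n,'wrist'): print(n,np.round(d['rect'],1),round(d['p'],2),ray('wrist',d['rect'][:2],.024 if n=='mount' else .008,M))
print(M[:3,3],robot.current_time_s(),robot.current_finger_gap())
E
```

```text
mount [294.1  79.7  41.5  45.9] 0.86 [0.41209717 0.25332207 0.024     ]
mount [318.9 201.1  37.5  36.2] 0.71 [0.3357035  0.30234487 0.024     ]
mount [442.2 149.1  48.4  42.8] 0.59 [0.30146683 0.2078928  0.024     ]
glass [303.8 207.9 100.8  90.7] 0.74 [0.33658775 0.31910546 0.008     ]
[0.33357371 0.30300877 0.13014893] 5.725 0.6005144869053284
```

View pics/w2.png

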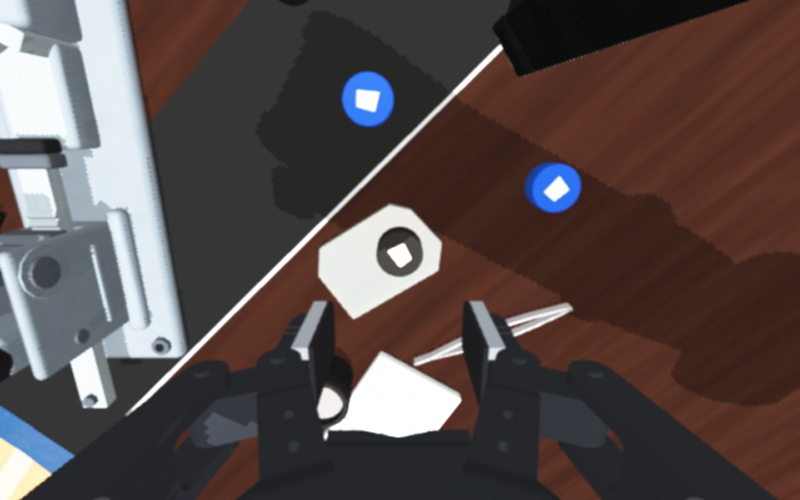

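The disc is at about (320,201) px, i.e. (0.336, 0.302), with clear room for the fingers. I'll grasp it now.

Run:
```python
from h import *
robot.line_to([.3355,.3025,.06],DN,velocity=.15)
print(robot.line_to([.3355,.3025,.028],velocity=.06,f_stop=4),robot.current_tool_pos())
fingers.gripper_to(0.0,25)
print('gap',robot.current_finger_gap()*85,robot.current_contact_force())
robot.line_to([.3355,.3025,.14],velocity=.2)
M=T();np.save('M3.npy',M)
im=save('w3','wrist',scale=1.25);save('s3','scene',crop=(260,180,460,320),scale=4)
print('gap',robot.current_finger_gap()*85,robot.current_contact_force(),robot.current_time_s())
```

```text
False [0.33562773 0.30235877 0.0279061 ]
gap 28.521327493522673 [-0.52539585 -0.97719945  2.48325062]
gap 28.577279516160196 [-0.46651156  0.11635038 -1.11371871] 8.15
```

View pics/w3.png

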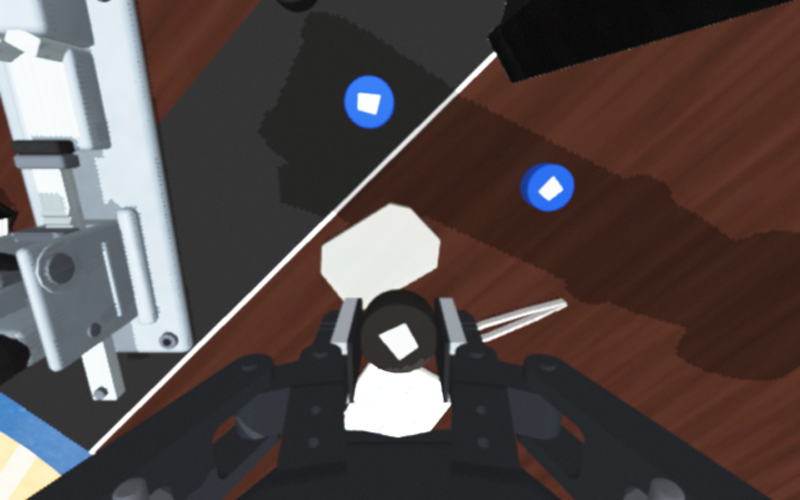

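View pics/s3.png

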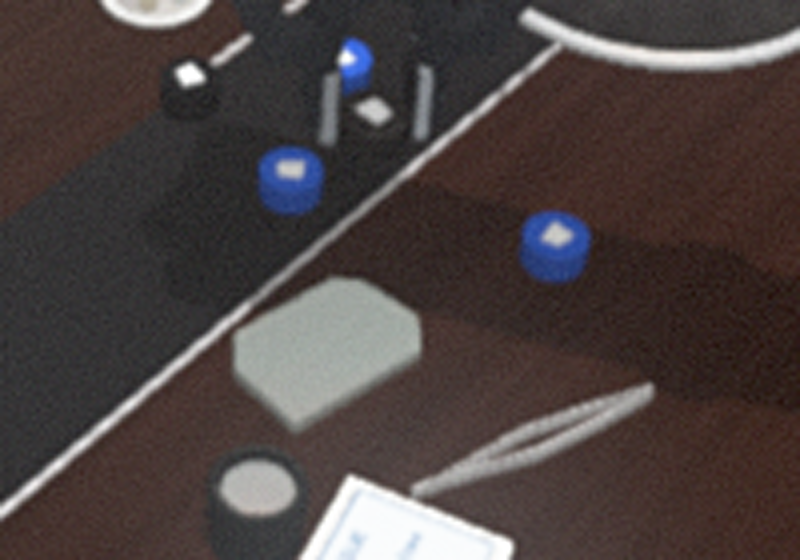

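The mount is held centrally between the pads at (398,331), and the glass and bystanders have not moved. I'll carry it over and lower it.

Run:
```python
from h import *
M=np.load('M3.npy')
p=ray('wrist',(398/1.25,329/1.25),M[2,3]-.004,M); print('mount in tool',np.linalg.inv(M)@[*p,1])
robot.line_to([*tr(V,[.062,-.10])[0],.14],DN,velocity=.2)
X=tr(V,[.0565,0])[0]
robot.line_to([*X,.12],velocity=.2)
robot.line_to([*X,.056],velocity=.12)
M=T();im=save('w4','wrist',scale=1.25);np.save('M4.npy',M)
print('before',robot.current_contact_force())
r=robot.line_to([*X,.0490],velocity=.02,f_stop=3)
print(r,robot.current_tool_pos(),robot.current_contact_force(),robot.current_time_s())
```

```text
mount in tool [ 0.00342675 -0.0013002   0.00399508  1.        ]
before [ 0.05363025  0.5135639  -0.35241574]
True [0.54466046 0.38169947 0.05050968] [-0.27433731  0.09112931  4.00494547] 10.7667
```

View pics/w4.png

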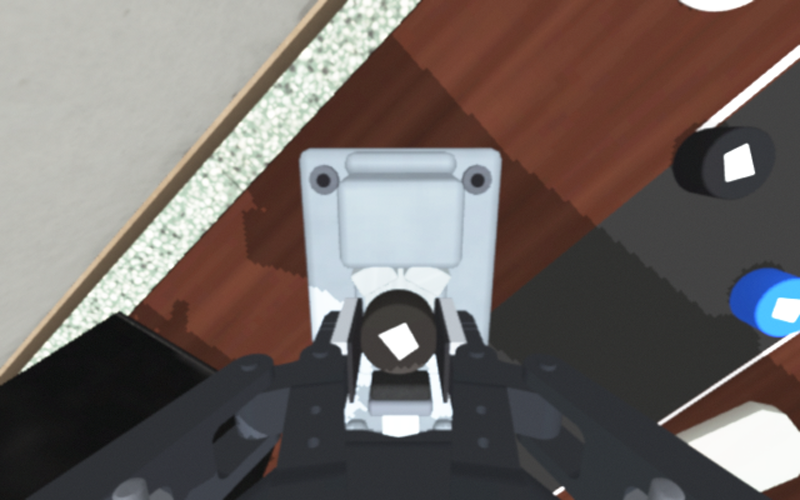

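The mount sits on the rest, centred in front of the vee (mount (398,330), vee apex (402,270)). I'll release, lift and check.

Run:
```python
from h import *
fingers.gripper_to(.55,25)
p=robot.current_tool_pos()
robot.line_to([p[0],p[1],.20],velocity=.2)
M=T();np.save('M5.npy',M);im=save('w5','wrist',crop=(220,100,420,250),scale=4); cv2.imwrite('pics/w5raw.png',im)
print([(np.round(d['rect'],1),round(d['p'],2)) for d in recognise('mount','wrist')],robot.current_time_s())
```

```text
[(array([590.7, 229.1,  42. ,  31.2]), 0.94), (array([315.6, 186.5,  29.8,  32.6]), 0.85), (array([490.8, 184.3,  39.9,  33.3]), 0.6), (array([540.3, 103.8,  44.2,  32.6]), 0.57)] 12.0833
```

View pics/w5.png

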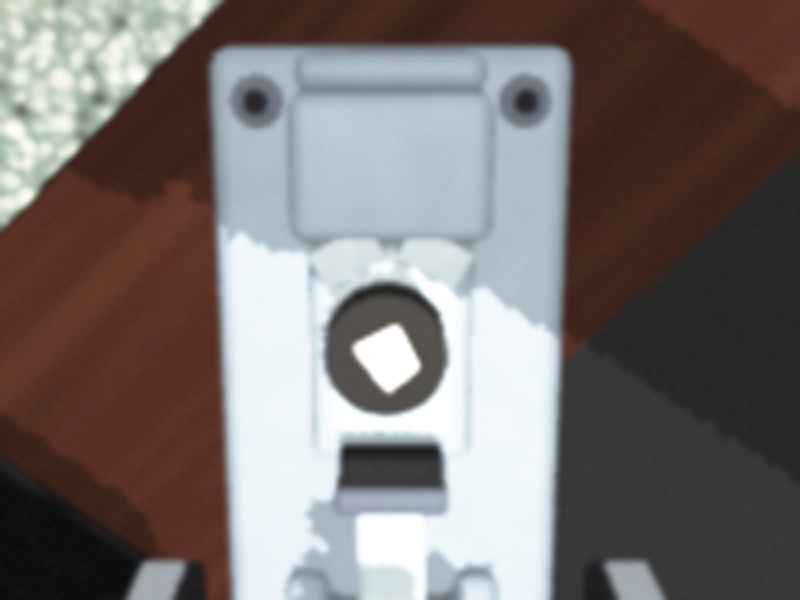

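The mount is standing flat on the middle line, just short of the vee and about 10 px clear of the pad. Next I'll shut the gripper and feel for the trigger.

```bash
cat >> h.py <<'E'
UX=np.array([np.cos(V[2]),np.sin(V[2]),0])
def fx(): return float(np.array(robot.current_contact_force())@UX)
def lx(): return float((np.array(robot.current_tool_pos())[:2]-V[:2])@UX[:2])
ZT=.149
def go(x,vel,f=None): return robot.line_to([*tr(V,[x,0])[0],ZT],velocity=vel,f_stop=f)
E
python3 - <<'E'
from h import *
fingers.gripper_to(0,30)
robot.line_to([*tr(V,[.012,0])[0],.20],DN,velocity=.2)
go(.012,.15)
f0=fx();print('f0',f0)
print(go(-.015,.02,1.5),lx(),fx()-f0)
x0=lx()
for i in range(1,5):
    go(x0-.003*i,.03,9); print(round(lx(),4),round(fx()-f0,2),np.round(robot.current_contact_force(),1))
save('s6','scene',crop=(170,130,310,270),scale=4)
print(robot.current_time_s())
E
```

```text
f0 0.0358684094011135
True -0.011570249974421085 0.8125875324831354
-0.0132 3.49 [ 2.  -3.   1.4]
-0.0155 4.72 [ 2.5 -4.2  1.9]
-0.0181 5.26 [ 4.  -3.5  2.6]
-0.0211 6.65 [ 3.7 -5.8  3.7]
15.625
```

View pics/s6.png

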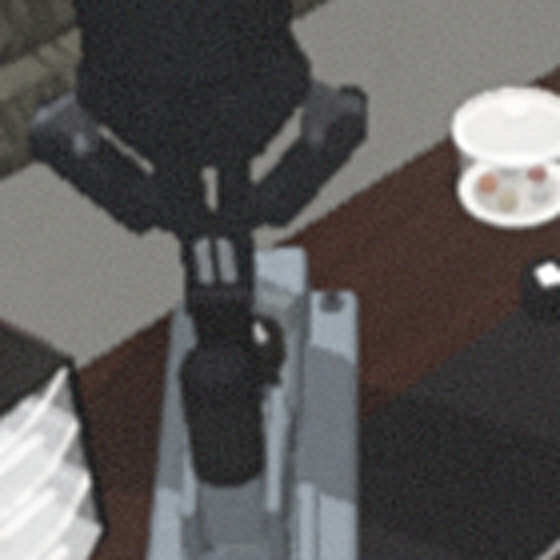

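```bash
cat >> h.py <<'E'
def fav(n=4):
    a=[]
    for _ in range(n): a.append(fx()); robot.pause(.02)
    return float(np.mean(a))
E
python3 - <<'E'
from h import *
t=robot.current_time_s()
print(fav(),[round(fx(),2) for _ in range(3)])
x=-.0236
while x>-.0385:
    x-=.003
    s=go(x,.03,4); f=fav(3); print(round(x,4),round(lx(),4),round(f,2),s)
    if f>9: break
print(robot.current_time_s()-t)
E
```

```text
5.175754360191657 [5.55, 5.55, 5.55]
-0.0266 -0.0241 5.04 False
-0.0296 -0.0273 5.51 False
-0.0326 -0.0306 5.04 False
-0.0356 -0.0341 5.28 False
-0.0386 -0.0375 5.39 False
1.5667000000000009
```

The trigger runs at a steady 5.2 N or so. I'll release it and make the second stroke.

```bash
cat >> h.py <<'E'
def stroke(step,end=-.0405,flim=8.0):
    go(-.0085,.08); f0=fav(3); print('rel f0',round(f0,2),'x',round(lx(),4))
    go(-.0165,.03,7); x=-.0165; out=[]
    while x>end+1e-6:
        x=max(x-step,end); s=go(x,.03,3.5); f=fav(3)-f0; out.append((round(x,4),round(lx(),4),round(f,2),s))
        if f>flim or s: break
    print(*out,sep='\n'); print('t',robot.current_time_s()); return f0
E
python3 - <<'E'
from h import *
go(-.0405,.03,4);print(fav())
stroke(.004)
E
```

```text
5.381799844901215
rel f0 -0.66 x -0.0097
(-0.0205, -0.0197, 3.95, False)
(-0.0245, -0.0228, 5.81, False)
(-0.0285, -0.0271, 5.67, False)
(-0.0325, -0.0316, 5.7, False)
(-0.0365, -0.036, 5.77, False)
(-0.0405, -0.0393, 6.36, False)
t 20.525
```

Run:
```python
from h import *
stroke(.002,flim=7.8)
im=save('t7','top',crop=(225,115,335,235),scale=5)
save('s7','scene',crop=(190,170,290,300),scale=4)
```

```text
rel f0 0.18 x -0.0097
(-0.0185, -0.0184, 1.29, False)
(-0.0205, -0.0197, 2.68, False)
(-0.0225, -0.0213, 4.86, False)
(-0.0245, -0.0231, 5.16, False)
(-0.0265, -0.0251, 5.25, False)
(-0.0285, -0.0271, 5.51, False)
(-0.0305, -0.0292, 5.12, False)
(-0.0325, -0.0312, 5.07, False)
(-0.0345, -0.0333, 5.27, False)
(-0.0365, -0.0353, 5.03, False)
(-0.0385, -0.0369, 5.63, False)
(-0.0405, -0.0382, 6.5, False)
t 25.1417
```

View pics/t7.png

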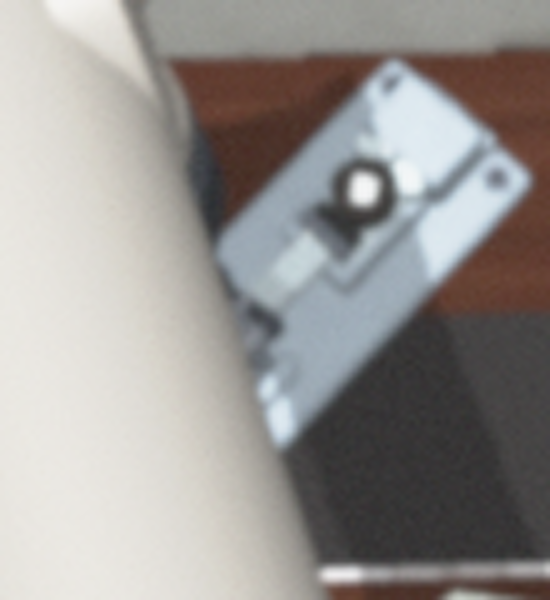

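Lag and force rose slightly at the end of stroke 3, and the picture shows the pad up to the mount at (345,215)/(363,190). Stroke 4 gets finer steps.

Run:
```python
from h import *
stroke(.0012,end=-.036,flim=8.9)
```

```text
rel f0 -0.15 x -0.0099
(-0.0177, -0.0172, 2.13, False)
(-0.0189, -0.0181, 3.45, False)
(-0.0201, -0.0191, 4.87, False)
(-0.0213, -0.0199, 5.63, False)
(-0.0225, -0.0204, 6.7, False)
(-0.0237, -0.0211, 6.99, False)
(-0.0249, -0.0219, 7.96, False)
(-0.0261, -0.0227, 7.71, False)
(-0.0273, -0.0234, 8.2, False)
(-0.0285, -0.0242, 8.86, False)
(-0.0297, -0.025, 9.1, False)
t 29.5583
```

There is a clear stiffening: from the 5.2 N running level to 9.1 N within 4 mm, which is about 12–13 N on the jaw. I'll take one more small step, then release and withdraw.

Run:
```python
from h import *
go(-.0306,.02,2); print(fav(5),lx())
go(-.0085,.05); go(.015,.1)
robot.line_to([*tr(V,[.03,0])[0],.25],velocity=.2)
M=T();np.save('M8.npy',M)
im=save('w8','wrist',crop=(220,100,420,250),scale=4);
robot.line_to([.45,.25,.30],velocity=.2)
im=save('t8','top',crop=(225,115,335,235),scale=5)
im=save('s8','scene',scale=1.25)
print(robot.current_time_s(),fx())
```

```text
9.767090080426714 -0.025544642373254586
32.7 -0.9094422527392724
```

View pics/w8.png

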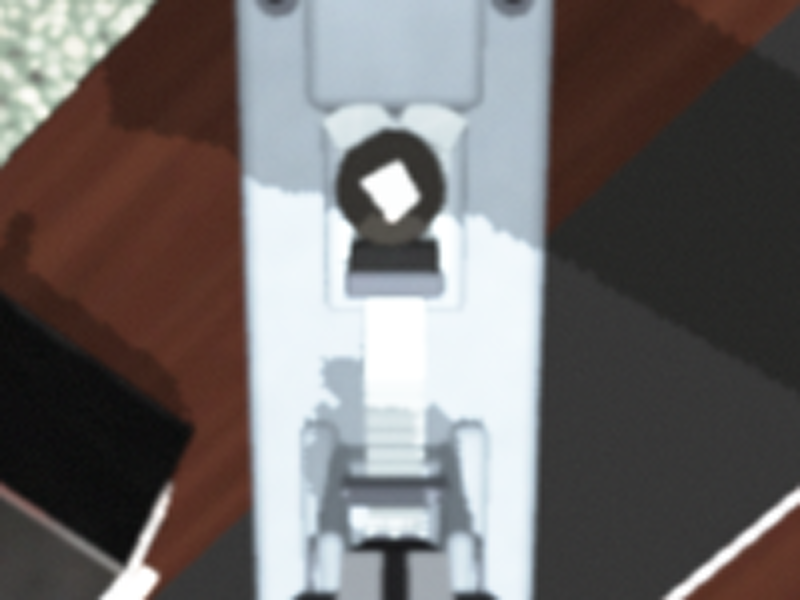

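View pics/s8.png

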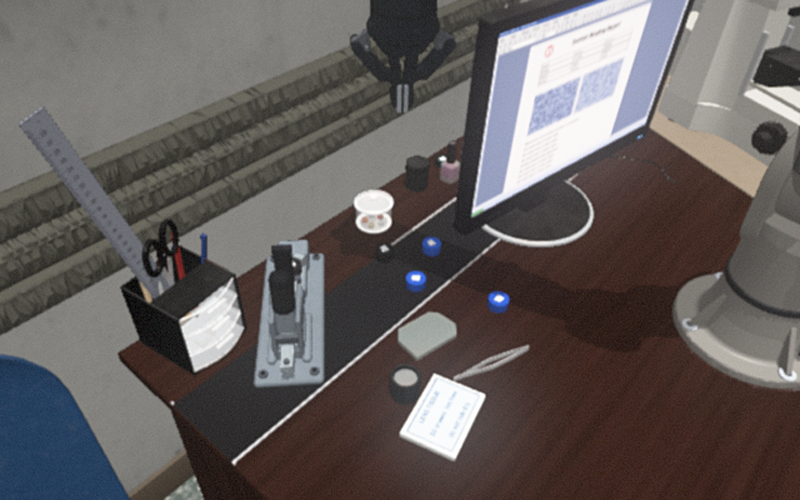

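Run:
```python
from h import *
M=np.load('M8.npy')
def loc(x,y,z): 
    p=ray('wrist',(220+x/4,100+y/4),z,M); d=p[:2]-V[:2]; return (d@UX[:2]).round(4),(d@[-UX[1],UX[0]]).round(4)
print('mount',loc(390,180,.046),'apex',loc(394,112,.048),'pad front',loc(394,240,.0445))
```

```text
mount (np.float64(0.0628), np.float64(0.0015)) apex (np.float64(0.0805), np.float64(0.0005)) pad front (np.float64(0.0466), np.float64(0.0005))
```

View pics/t8.png

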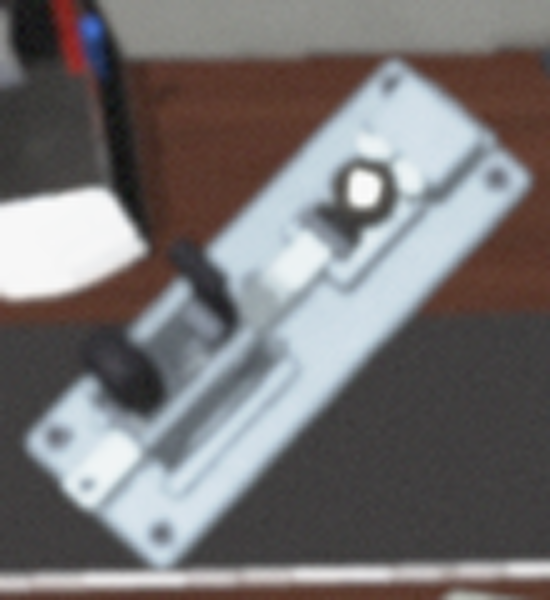

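The mount sits 17.7 mm from the vee apex (17.3 expected when seated), with the pad 16 mm behind its centre, so it is seated and touched by the pad. The trigger is back and the robot is clear, so I'll hand in.

Run:
```python
from h import *
workorder.close_job(); print(robot.current_time_s())
```

```text
the job is handed in; nothing more can be done
the job is handed in; nothing more can be done
```

I took the dark mount from the glass plate, laid it on the clamp's rest in front of the vee, and squeezed the trigger four times until the jaw held it. I then let go, moved the arm clear and handed the job in at about 33 s.

- **Squeezing:** The first three strokes ran at a steady 5.2 N or so. The fourth stiffened early, and I stopped at about 9.8 N. By the stated ratio that puts about 15 N on the mount, inside the 8–25 N range.
- **Final pictures:** The mount's centre measured 62.8 mm along the clamp (62 mm expected) and 17.7 mm from the vee apex (17.3 mm expected). The pad is against the mount, the trigger has returned, and the glass and bystanders look unmoved.
- **Disagreements:** The top and wrist cameras placed the clamp about 4.5 mm apart. I used the wrist camera for both picking and placing, so that the offset cancelled. The last wrist view also put the mount about 1 mm off the middle line, which is within measuring error.
- **Not checked:** I did not measure the clamping force again after letting go. That it still holds firmly rests on the force felt in the last squeeze and on the pictures.

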